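# Lock the filter cartridge into the studio fume filter

### The arm

A 7-joint arm with a two-finger parallel gripper is mounted at the origin on the work surface. World frame = base frame: x ahead of the robot, y to its left, z up, the work surface at z = 0. Lengths are in m, angles in rad, forces in N, time in s.
With the tool pointing down it reaches from about 0.4 to 0.85 m from the base axis. Payload 4.5 kg.
Tool frame: the origin (TCP) lies between the finger pads; the fingertips stand 11 mm ahead of it and the grasp point (between the pads) lies 8 mm behind it (r.tip_reach is the distance from the TCP to the fingertips, in m); x points along the fingers, y is the direction in which the jaws open and shut, and the axes are right-handed (so a half turn about x gives the same grasp; the last joint's range is limited). The gripper opens to 88 mm and grips with 3 to 60 N. Pads are 18 mm wide; open, the fingers measure 123 mm over their backs; the gripper's body (75 mm by 187 mm) begins 45 mm behind the grasp point.
Start: joints at [1.163, 0.689, -0.195, 1.565, 0.157, 0.902, -0.215], TCP at [0.267, -0.565, 0.25] pointing down, gripper open.
Joint ranges: [-3.01, 3.01], [-0.46, 2.08], [-1.47, 1.51], [0.13, 2.56], [-1, 4.14], [0.04, 2.09], [-2.66, 2.66]. Speed limits (rad/s): [2.57, 2.57, 3.14, 3.14, 3.14, 3.14, 3.14].

### API

Orientations are given as a unit quaternion [x, y, z, w].
In Python, from plant import r gives the robot as it stands.
- The arm moves only by the tool drive_tool, never from a script. Its argument "deltas" is a list of rows, each a list of 3 entries, a list of its own where there are three numbers: the turn, a rotation vector about the tool's x, y, z in degrees, then the shift along the tool's x, y, z in cm, then the finger opening in cm, from 0 to 8.81. A call has 1 to 12 rows; each row shifts and turns the commanded pose from where the row before left it, along the tool's axes as they then stand; what a row does not reach is not made up. A row lasts 1/12 s, in which the tool goes at most 41.7 mm and 7.16 degrees, less where a joint would pass 70% of its speed; a pose out of reach is approached as far as the arm can. A call is refused whole if a number of a shift passes 4.17 or a number of a turn 7.16, either way. A call with a gripper value outside its range is refused whole. The fingers move at their own pace and stop on an object; "force" is the grip in N (left out, the last holds). Time passes only in rows, so rows that do not move let the fingers close. It gives the time, the measured TCP pose, the force and the opening at its end, in the units of the state.
- r.get_state(): the state, without advancing time (a new reading comes with each control period).
- r.snapshot(name): name is "scene" or "top" or "wrist"; returns a dict with "color" (480x640x3 uint8, red, green, blue), "fov_y" (degrees; the focal length in pixels is half the picture's height over the tangent of half this angle, whatever the lens; pixels are square), "cx", "cy" (the principal point, pixels), "extrinsics" (4x4, takes a point from world to camera coordinates); the wrist camera has in their place "tool_from_camera" (4x4, takes a point from camera to tool coordinates, whose origin is the TCP and whose axes are the tool frame's). Camera axes: x right, y up, looking along -z (the intrinsics and any distortion apply to the point x, -y, -z); pixel columns grow to the right and rows downward; lengths in m; the calibration is good to about 2 mm. A picture is of the moment at which its call begins: read the wrist's pose just before it. There is no depth.
- r.finish_job(): hands the job in, once; it reports no verdict.
The state is a dict: "clock": time; "q": joint angles; "qd": joint speeds; "joint_torque": joint torques, N m; "tool_pos": TCP position; "eef_rot": TCP orientation; "contact_force": force on the tool from outside, world axes, zero at the start; "moment": the same for the moment, N m; "opening": opening from 0.0 (shut) to 1.0 (fully open).
Only numpy, scipy, OpenCV 4.12 (cv2) and the standard library are available. Lean on these libraries where they do the work, as an engineer would, in place of code of your own. Each camera call takes 0.05 s, during which the arm holds its last target. There are 200 camera calls.

### The job

Fit the loose filter cartridge into the round socket on top of the fume filter box: push it in against the spring and twist it clockwise a quarter turn until it locks at the end of its travel, then let go and leave it sitting level. Handle it gently, never forcing the cartridge against the box, and leave the paint jar, spray can and tape roll where they are.

Things in the scene. Friction and masses are not known exactly. Their poses are not given: they have to be found in the camera images.
- cartridge_mid (a point): Loose grey plastic filter cartridge, 74 mm tall, standing upright on the bench; this point is on its axis, half-way up (37 mm above its underside); z is up its axis. From the underside up: round body 58 mm in diameter to 36 mm (lowest 4 mm chamfered to 50 mm diameter), flange 72 mm in diameter to 42 mm, grip bar to 74 mm. Same after half a turn. 0.10 to 0.21 kg.
- grip_bar (a point): Centre of the upright grip bar on the cartridge's top, 58 mm above its underside. The bar is 56 mm long (along the cartridge's x), 14 mm thick (along y) and 32 mm tall.
- lug (a point): Outer end of one of the cartridge's two equal lugs, mid-height. They stand out of the body at +x and -x, right below the ends of the grip bar; each reaches 37.5 mm from the axis, is 11 mm wide and lies 8 to 16 mm above the underside. The plastic bears 50 N in all (over both lugs and the seat) between cartridge and box.
- socket (a point): Centre of the mouth of the socket, 119 mm above the bench; z up, x and y as of the fixed white filter box (200 x 200 x 85 mm, slotted front to -x). The fixed grey metal collar on the box's top is 34 mm tall, 90 mm in outer diameter, bore 61 mm. Its rim has two opposite notches for the lugs, 26 degrees wide, reaching 40.5 mm from the axis (lug play about 3 degrees each side).
- ledge (a point): On the socket's axis, 10 mm below the mouth: underside of the collar's rim, a 10 mm thick ledge. The notches in it lie along the box's +x and -x only to within 18.5 degrees either way: that angle is not in any pose; see it, or feel for it by turning the lightly pressed cartridge until it drops in. With lugs resting on the rim, the cartridge's underside is 8 mm below the mouth.
- seat_top (a point): On the socket's axis, 14 mm below the mouth: top of the free spring seat in the bore, 22 mm wide, that the cartridge's underside meets: 4 N at first touch, 0.3 N more per mm, hard stop 31 mm below the mouth. Once the underside is over 26 mm below the mouth the lugs are under the ledge and the cartridge can turn, clockwise from above only.
- unit: The fixed filter box, origin under its centre. Locking: 82 to 88 degrees clockwise from the notch the lugs are under a pocket 3 mm deep in the ledge; about 88 degrees is the end stop. Let go there, the spring lifts the lugs into the pocket: locked, the underside is 23 mm below the mouth. Turned less it stays at 26 mm; not turned it springs up to 14 mm.
- paint_jar: White paint jar with a lid, 76 mm in diameter, 85 mm tall; origin at the centre of its underside.
- spray_can: Bare metal spray can, 54 mm in diameter, 120 mm tall; origin at the centre of its underside.
- tape_roll: Roll of tape lying flat, 96 mm in outer diameter, 25 mm tall; origin at the centre of its underside.
Not all that is in view belongs to the job. What is shaped like the part that bears cartridge_mid but orange or red is not meant.

How it is judged:
At the end, for the whole second after the job is handed in: The cartridge is locked in the pocket of the socket: its centre is 12.5 to 15.5 mm above the collar's mouth (14 when locked; 11 when pushed in but not fully turned; 23 when not locked), within 5 mm of the socket's axis, its axis within 0.12 rad of vertical, and it is at rest (z of cartridge_mid in the frame of socket between 0.0125 and 0.0155 m and horizontal distance between cartridge_mid and socket below 0.005 m and angle between cartridge_mid's own z axis and vertical below 0.12 rad and linear speed of cartridge below 0.02 m/s); the robot touches nothing.
It fails at once if the cartridge is forced against the filter box with more than 50 N (contact force between cartridge and unit above 50 N).
It fails at once if the paint jar is moved by more than 30 mm (distance of paint_jar from where it was at the start of the episode above 0.03 m).
It fails at once if the spray can is moved by more than 30 mm (distance of spray_can from where it was at the start of the episode above 0.03 m).
It fails at once if the tape roll is moved by more than 30 mm (distance of tape_roll from where it was at the start of the episode above 0.03 m).
It also fails if it takes over 72 s, if anything falls off the work surface, if the arm or the gripper's body presses on something with over 40 N, if the wrist force passes 120 N, or if a joint passes its speed limit or range.

## Working session

There is one attempt and no reset: what is moved stays moved. The work goes in short steps, Python scripts to look and compute and a tool call to move; the robot and the scene stay as the last step left them, time stands still between calls to the robot, and variables do not carry over. Pictures are saved under pics/ and viewed, about 8 in all and at most 12, crops included, and the job is handed in when it is done.

Besides the shell and the picture viewer there is one more tool, called after ">>>" as name(argument=value, ...) on one line, values as JSON. drive_tool: Moves the arm, as the interface text tells. Its arguments: {"type":"object","properties":{"deltas":{"type":"array","items":{"type":"array"}},"force":{"type":"number"}},"required":["deltas"]}

```bash
ls; mkdir -p pics; cat > h.py <<'E'
import numpy as np, cv2
from plant import r
from scipy.spatial.transform import Rotation as R
def snap(n,save=None):
    st=r.get_state(); s=r.snapshot(n)
    if save: cv2.imwrite('pics/'+save,s['color'][:,:,::-1])
    return st,s
def cam(st,s):
    """returns world_from_cam 4x4"""
    if 'extrinsics' in s: return np.linalg.inv(s['extrinsics'])
    T=np.eye(4);T[:3,:3]=R.from_quat(st['eef_rot']).as_matrix();T[:3,3]=st['tool_pos']
    return T@np.array(s['tool_from_camera'])
def ray(st,s,u,v):
    T=cam(st,s); f=240/np.tan(np.radians(s['fov_y'])/2)
    d=T[:3,:3]@np.array([(u-s['cx'])/f,-(v-s['cy'])/f,-1]); return T[:3,3],d
def onz(st,s,u,v,z):
    o,d=ray(st,s,u,v); return o+d*(z-o[2])/d[2]
def proj(st,s,p):
    T=np.linalg.inv(cam(st,s)); c=T[:3,:3]@np.array(p)+T[:3,3]; f=240/np.tan(np.radians(s['fov_y'])/2)
    return s['cx']+f*c[0]/-c[2], s['cy']-f*c[1]/-c[2]
E
python3 - <<'E'
from h import *
st,s=snap('scene','scene.png'); print({k:v for k,v in s.items() if k!='color'})
st,s=snap('top','top.png'); print({k:v for k,v in s.items() if k!='color'})
st,s=snap('wrist','wrist.png'); print({k:v for k,v in s.items() if k!='color'})
print(st)
E
```

```text
pics
{'fov_y': 51.14889645688385, 'cx': 328.83397365790876, 'cy': 243.29269784194926, 'extrinsics': array([[-0.81959222,  0.57291947,  0.00564537,  0.4861889 ],
       [-0.33722485, -0.49033725,  0.80364717,  0.03918356],
       [ 0.46319325,  0.65675921,  0.59507928, -1.21378468],
       [ 0.        ,  0.        ,  0.        ,  1.        ]])}
{'fov_y': 55.55404286326675, 'cx': 319.9768143772239, 'cy': 243.1160380020035, 'extrinsics': array([[-0.02737563, -0.99957438,  0.01008116, -0.0714108 ],
       [ 0.99823126, -0.02680365,  0.05306522, -0.52384795],
       [-0.05277242,  0.01151603,  0.99854016, -1.01653665],
       [ 0.        ,  0.        ,  0.        ,  1.        ]])}
{'fov_y': 66.50304418864779, 'cx': 321.2327742761486, 'cy': 238.9753422594512, 'tool_from_camera': array([[ 1.35828725e-04,  3.21064484e-01, -9.47057326e-01,
        -1.36193418e-01],
       [ 9.99999723e-01,  6.49109881e-04,  3.63478332e-04,
         2.04871781e-03],
       [ 7.31444251e-04, -9.47057113e-01, -3.21064307e-01,
        -8.42628223e-02],
       [ 0.00000000e+00,  0.00000000e+00,  0.00000000e+00,
         1.00000000e+00]])}
{'clock': 0.1, 'q': array([ 1.16281111,  0.68988894, -0.1945908 ,  1.56617974,  0.15731351,
        0.90246357, -0.21508139]), 'qd': array([-0.00187483, -0.00120618, -0.0009989 , -0.00490757,  0.0011444 ,
        0.00090218,  0.00057124]), 'joint_torque': array([-3.68624707e-03, -5.28494167e+01, -1.27160456e+00, -1.53837347e+01,
       -5.25699975e-02,  1.94429289e-03,  2.54447787e-05]), 'tool_pos': array([ 0.26700127, -0.56453603,  0.24901504]), 'eef_rot': array([-0.68976947, -0.15550584,  0.69005818, -0.15445296]), 'contact_force': array([-0.33467564,  0.04099402, -0.02860371]), 'moment': array([ 0.03715208, -0.00960638,  0.0025446 ]), 'opening': 0.9977354155936806}
```

View pics/top.png

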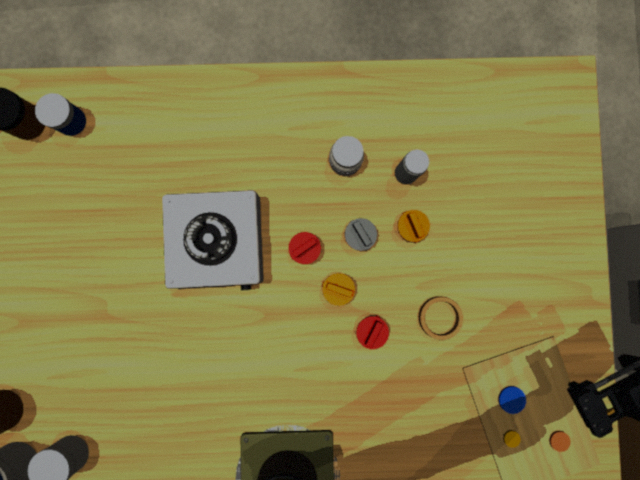

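View pics/scene.png

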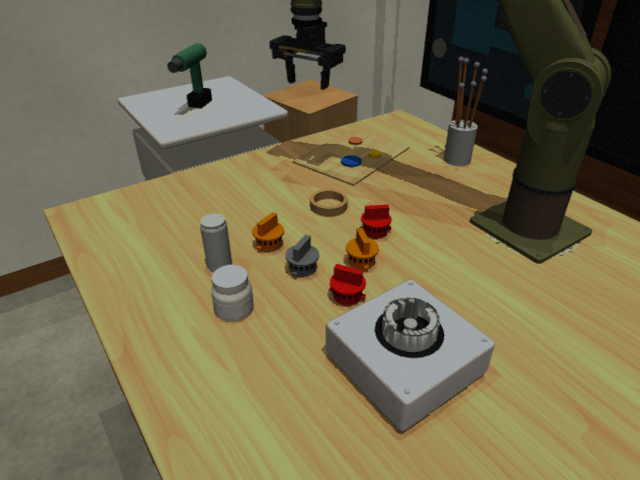

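The top view shows one grey cartridge at about (361,234). The same shape appears in orange at (414,226) and (340,289), and in red at (305,248) and (372,332). Only the grey one fits the description. The box is at (212,240), with its collar at (209,238). I'll confirm both in an enlarged crop.

```bash
python3 - <<'E'
from h import *
st,s=snap('top'); im=s['color'][:,:,::-1].copy()
big=lambda x,y,h:cv2.resize(im[y-h:y+h,x-h:x+h],(400,400),interpolation=cv2.INTER_CUBIC)
out=cv2.convertScaleAbs(np.hstack([big(361,234,25),big(209,238,35)]),alpha=1.6)
cv2.imwrite('pics/crop1.png',out)
hsv=cv2.cvtColor(im,cv2.COLOR_BGR2HSV)
m=(hsv[:,:,1]<60).astype(np.uint8); m[:, :335]=0; m[:,388:]=0; m[:212]=0; m[260:]=0
n,l,stt,c=cv2.connectedComponentsWithStats(m); i=1+np.argmax(stt[1:,4]); print(stt[i],c[i])
print('flange',onz(st,s,*c[i],.042),'bar',onz(st,s,*c[i],.074))
print('collar',onz(st,s,209,238,.119), 'campos',cam(st,s)[:3,3])
for p in [(164,197),(256,191),(263,284),(167,287)]: print(onz(st,s,*p,.085))
E
```

```text
[345 219  32  32 789] [360.51330798 233.98225602]
flange [ 0.53802109 -0.17520159  0.042     ] bar [ 0.53576225 -0.17195911  0.074     ]
collar [0.53261468 0.14036705 0.119     ] campos [ 0.46732139 -0.07371499  1.04357068]
[0.62426706 0.241712   0.085     ]
[0.6320456  0.04758442 0.085     ]
[0.4354757  0.03686234 0.085     ]
[0.43478799 0.23722469 0.085     ]
```

View pics/crop1.png

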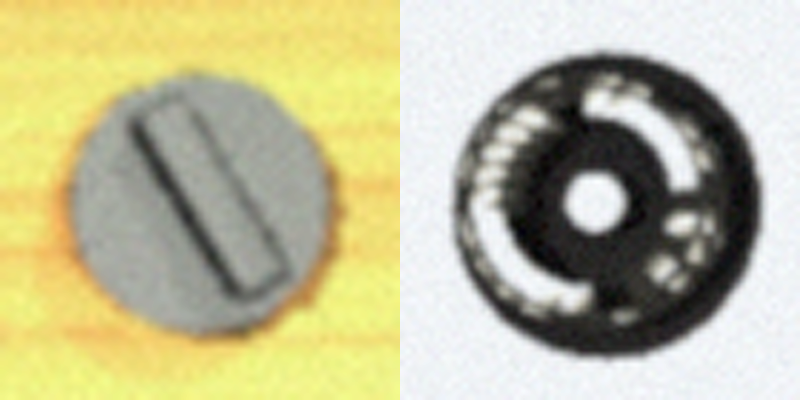

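```bash
python3 - <<'E'
from h import *
print([a for a in dir(r) if a[0]!='_'])
st=r.get_state(); M=R.from_quat(st['eef_rot']).as_matrix(); print(M.round(3), st['tool_pos'])
# want a view: camera ahead-along tool +z of TCP; camera optical axis in tool
st,s=snap('wrist'); A=np.array(s['tool_from_camera']); print('optical',-A[:3,2])
d=np.array([.537,-.174,.18])-st['tool_pos']; print('tool-frame shift cm',M.T@d*100)
# yaw of tool y
print('yaw y',np.degrees(np.arctan2(M[1,1],M[0,1])))
E
```

```text
['Unreachable', 'finish_job', 'get_state', 'snapshot', 'tip_reach']
[[-0.001  0.428 -0.904]
 [ 0.001 -0.904 -0.428]
 [-1.    -0.001  0.   ]] [ 0.26705038 -0.56469257  0.24922438]
optical [ 9.47057196e-01 -3.63115285e-04  3.21064691e-01]
tool-frame shift cm [  6.9454129  -23.76803693 -41.10835224]
yaw y -64.68633972360543
```

>>> drive_tool(deltas=[[[0, 0, 0], [0, -1.9, -3.3], 5], [[0, 0, 0], [0, -1.9, -3.3], 5], [[0, 0, 0], [0, -1.9, -3.3], 5], [[0, 0, 0], [0, -1.9, -3.3], 5], [[0, 0, 0], [0, -1.9, -3.3], 5], [[0, 0, 0], [0, -1.9, -3.3], 5], [[0, 0, 0], [0, -1.9, -3.3], 5], [[0, 0, 0], [0, -1.9, -3.3], 5], [[0, 0, 0], [0, -1.9, -3.3], 5], [[0, 0, 0], [0, -1.9, -3.3], 5], [[-4, 0, 0], [1, -1.9, -3.3], 5], [[0, 0, 0], [1, 0, 0], 5]])

```text
clock: 1.25
tool_pos: [0.5122, -0.2116, 0.2303]
eef_rot: [0.686, 0.185, -0.68, 0.183]
contact_force: [1.2, 0.4, 0.9]
opening: 0.563
```

>>> drive_tool(deltas=[[[0, 0, 0], [0, 0, 0], 5], [[0, 0, 0], [0, 0, 0], 5]])

```text
clock: 1.42
tool_pos: [0.5052, -0.2212, 0.2292]
eef_rot: [-0.683, -0.179, 0.685, -0.179]
contact_force: [0.1, -1.0, 0.3]
opening: 0.571
```

```bash
python3 - <<'E'
from h import *
st,s=snap('wrist','w1.png'); print(st['tool_pos'],st['q'],st['clock'],st['contact_force'])
print(proj(st,s,[.537,-.174,.074]))
E
```

```text
[ 0.50524597 -0.22122293  0.22922801] [ 0.43065194  0.61970244 -0.16771241  1.81139953  0.14806015  0.72450893
 -0.87723525] 1.4167 [ 0.06211819 -1.02082867  0.26521843]
(np.float64(286.05944287531486), np.float64(159.4577250167457))
```

View pics/w1.png

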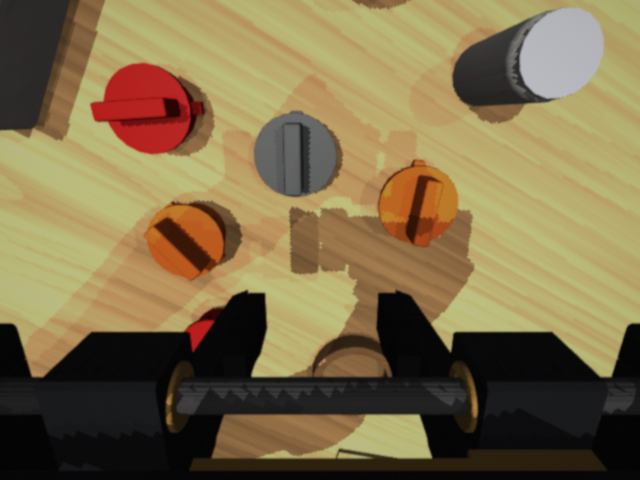

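The grey cartridge is at (295,154), with its bar near-vertical at x≈292. Red and orange ones surround it and the spray can is far off at (560,55). A grasp at this yaw would run joint 7 out of range during the twist, so I'll take the half-turned grasp.

>>> drive_tool(deltas=[[[-7.1, 0, 0], [0, 0, 0], 5], [[-7.1, 0, 0], [0, 0, 0], 5], [[-7.1, 0, 0], [0, 0, 0], 5], [[-7.1, 0, 0], [0, 0, 0], 5], [[-7.1, 0, 0], [0, 0, 0], 5], [[-7.1, 0, 0], [0, 0, 0], 5], [[-7.1, 0, 0], [0, 0, 0], 5], [[-7.1, 0, 0], [0, 0, 0], 5], [[-7.1, 0, 0], [0, 0, 0], 5], [[-7.1, 0, 0], [0, 0, 0], 5], [[-7.1, 0, 0], [0, 0, 0], 5], [[-7.1, 0, 0], [0, 0, 0], 5]])

```text
clock: 2.47
tool_pos: [0.5051, -0.2234, 0.2303]
eef_rot: [0.381, 0.595, -0.383, 0.595]
contact_force: [-0.1, -0.5, -0.2]
opening: 0.567
```

>>> drive_tool(deltas=[[[-7.1, 0, 0], [0, 0, 0], 5], [[-7.1, 0, 0], [0, 0, 0], 5], [[-7.1, 0, 0], [0, 0, 0], 5], [[-7.1, 0, 0], [0, 0, 0], 5], [[-7.1, 0, 0], [0, 0, 0], 5], [[-7.1, 0, 0], [0, 0, 0], 5], [[-7.1, 0, 0], [0, 0, 0], 5], [[-7.1, 0, 0], [0, 0, 0], 5], [[-7.1, 0, 0], [0, 0, 0], 5], [[-7.1, 0, 0], [0, 0, 0], 5], [[-7.1, 0, 0], [0, 0, 0], 5], [[-7.1, 0, 0], [0, 0, 0], 5]])

```text
clock: 3.47
tool_pos: [0.505, -0.2235, 0.23]
eef_rot: [-0.122, 0.697, 0.121, 0.696]
contact_force: [-0.3, 0.0, 0.6]
opening: 0.566
```

>>> drive_tool(deltas=[[[-6, 0, 0], [0, 0, 0], 5], [[0, 0, 0], [0, 0, 0], 5], [[0, 0, 0], [0, 0, 0], 5]])

```text
clock: 3.72
tool_pos: [0.5053, -0.2227, 0.2297]
eef_rot: [-0.155, 0.69, 0.155, 0.69]
contact_force: [-0.1, -0.9, 0.5]
opening: 0.573
```

```bash
cat >> h.py <<'E'
def report():
    st=r.get_state(); M=R.from_quat(st['eef_rot']).as_matrix()
    print('t',st['clock'],'pos',np.round(st['tool_pos'],4),'yaw y',np.degrees(np.arctan2(M[1,1],M[0,1])).round(2),'down',M[:,0].round(4),'q7',st['q'][6].round(3),'F',np.round(st['contact_force'],2),'M',np.round(st['moment'],2),'op',round(st['opening']*88,2))
    return st,M
def to(p):
    st,M=report(); print('shift cm',(M.T@(np.array(p)-st['tool_pos'])*100).round(2))
E
python3 -c "
from h import *
to([.537,-.174,.19])"
```

```text
t 3.7167 pos [ 0.5053 -0.2227  0.2297] yaw y 115.35 down [-4.e-04 -1.e-03 -1.e+00] q7 1.568 F [-0.14 -0.89  0.48] M [ 0.06 -0.14 -0.01] op 50.42
shift cm [3.97 3.05 4.96]
```

>>> drive_tool(deltas=[[[-1.7, 0, 0], [0.7, 1.02, 1.65], 5], [[-2, 0, 0], [0.7, 1.02, 1.65], 5], [[0, 0, 0], [0.7, 1.02, 1.65], 5], [[0, 0, 0], [0, 0, 0], 5], [[0, 0, 0], [0, 0, 0], 5]])

```text
clock: 4.13
tool_pos: [0.5357, -0.1708, 0.2088]
eef_rot: [-0.179, 0.684, 0.179, 0.684]
contact_force: [-0.1, -0.5, 0.1]
opening: 0.572
```

```bash
python3 - <<'E'
from h import *
report()
st,s=snap('wrist'); im=s['color'][:,:,::-1].copy()
hsv=cv2.cvtColor(im,cv2.COLOR_BGR2HSV)
u,v=map(int,proj(st,s,[.537,-.174,.06])); print(u,v)
m=((hsv[:,:,1]<60)&(hsv[:,:,2]>30)).astype(np.uint8)
n,l,stt,c=cv2.connectedComponentsWithStats(m); 
for i in range(1,n):
    if stt[i,4]>800: print(i,stt[i],c[i])
h=130
cr=im[max(0,v-h):v+h,max(0,u-h):u+h]; mm=cv2.cvtColor(m[max(0,v-h):v+h,max(0,u-h):u+h]*255,cv2.COLOR_GRAY2BGR)
cv2.imwrite('pics/w2.png',cv2.resize(np.hstack([cr,mm]),None,fx=1.5,fy=1.5)); print(max(0,u-h),max(0,v-h))
np.save('w2.npy',im)
E
```

```text
t 4.1333 pos [ 0.5357 -0.1708  0.2088] yaw y 119.35 down [-5.e-04 -9.e-04 -1.e+00] q7 1.514 F [-0.07 -0.48  0.14] M [ 0.01 -0.11 -0.  ] op 50.29
319 223
1 [ 274  169   82   92 5262] [314.39756746 215.69403269]
2 [  492   234   148   137 11587] [580.84819194 299.91102097]
3 [  42  249  134  113 7453] [110.33650879 301.78371126]
4 [ 251  327   41   52 1493] [273.26791695 356.87206966]
23 [ 521  388  101   36 2491] [571.05098354 403.97711762]
35 [ 177  396  290   44 5402] [302.42447242 409.14642725]
189 93
```

View pics/w2.png

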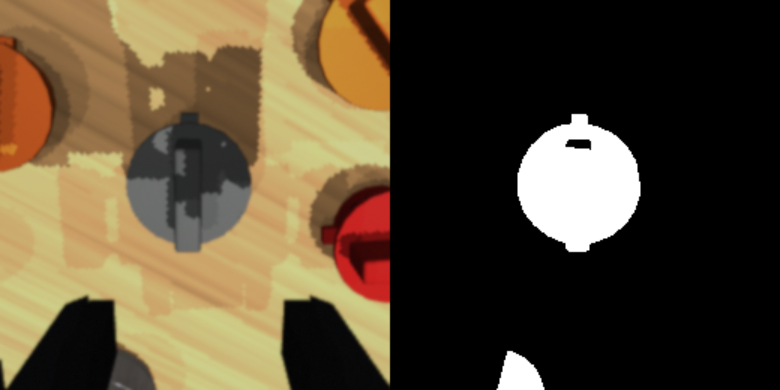

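```bash
python3 - <<'E'
from h import *
st,s=snap('wrist')
im=np.load('w2.npy'); hsv=cv2.cvtColor(im,cv2.COLOR_BGR2HSV)
m=((hsv[:,:,1]<60)&(hsv[:,:,2]>30)).astype(np.uint8)
n,l,stt,c=cv2.connectedComponentsWithStats(m); k=(l==1).astype(np.uint8)
k=cv2.morphologyEx(k,cv2.MORPH_CLOSE,np.ones((15,15)))
for v in (171,172,173,174,256,257,258,259): 
    x=np.where(k[v])[0]; print(v,x.min(),x.max(),x.mean(), end=' ; ')
f=cv2.morphologyEx(k,cv2.MORPH_OPEN,cv2.getStructuringElement(2,(45,45)))
C=cv2.findContours(f,0,1)[0][0]; e=cv2.fitEllipse(C); print(e)
fl=onz(st,s,*e[0],.042); print('flange',fl)
x=np.where(k[257])[0].mean(); a=onz(st,s,x,259.5,.074); x=np.where(k[172])[0].mean(); b=onz(st,s,x,169,.012)
print('bar end',a,np.linalg.norm((a-fl)[:2]),'lug end',b,np.linalg.norm((b-fl)[:2]))
for p,q in((a,b),(a,fl),(b,fl)): d=(p-q); print('yaw',np.degrees(np.arctan2(d[1],d[0]))%180)
E
```

```text
171 310 320 315.0 ; 172 310 320 315.0 ; 173 310 320 315.0 ; 174 310 320 315.0 ; 256 306 321 313.5 ; 257 306 321 313.5 ; 258 306 321 313.5 ; 259 307 321 314.0 ; ((314.3657531738281, 215.2222137451172), (79.81924438476562, 81.15152740478516), 107.27501678466797)
flange [ 0.53704624 -0.18028987  0.042     ]
bar end [ 0.56155139 -0.16687279  0.074     ] 0.02793779225560025 lug end [ 0.50628953 -0.19724877  0.012     ] 0.03512234535817592
yaw 28.796425306851436
yaw 28.701615599249955
yaw 28.87184092741478
```

```bash
python3 -c "
from h import *
to([.537,-.180,.056])"
```

```text
t 4.2333 pos [ 0.5353 -0.1724  0.2089] yaw y 119.24 down [-6.0e-04 -1.8e-03 -1.0e+00] q7 1.515 F [-0.79  0.18 -0.36] M [ 0.15 -0.11 -0.02] op 49.97
shift cm [15.29 -0.72 -0.2 ]
```

>>> drive_tool(deltas=[[[0.5, 0, 0], [1, -0.7, -0.2], 4.5], [[0, 0, 0], [2.5, 0, 0], 4.5], [[0, 0, 0], [2.5, 0, 0], 4.5], [[0, 0, 0], [2.5, 0, 0], 4.5], [[0, 0, 0], [2, 0, 0], 4.5], [[0, 0, 0], [1.5, 0, 0], 4.5], [[0, 0, 0], [1, 0, 0], 4.5], [[0, 0, 0], [0, 0, 0], 4.5], [[0, 0, 0], [0, 0, 0], 4.5]])

```text
clock: 4.98
tool_pos: [0.5373, -0.1788, 0.0785]
eef_rot: [-0.176, 0.685, 0.176, 0.685]
contact_force: [0.2, -0.0, 0.5]
opening: 0.508
```

```bash
python3 -c "
from h import *
to([.537,-.180,.056])"
```

```text
t 4.9833 pos [ 0.5373 -0.1788  0.0785] yaw y 118.83 down [-4.e-04 -2.e-04 -1.e+00] q7 1.349 F [ 0.18 -0.03  0.52] M [ 0.1  -0.16 -0.  ] op 44.67
shift cm [ 2.25 -0.09 -0.08]
```

>>> drive_tool(deltas=[[[0, 0, 0], [1.1, -0.1, -0.1], 4.5], [[0, 0, 0], [1.1, 0, 0], 4.5], [[0, 0, 0], [0, 0, 0], 4.5], [[0, 0, 0], [0, 0, 0], 1.2], [[0, 0, 0], [0, 0, 0], 1.2], [[0, 0, 0], [0, 0, 0], 1.2], [[0, 0, 0], [0, 0, 0], 1.0], [[0, 0, 0], [0, 0, 0], 1.0], [[0, 0, 0], [0, 0, 0], 1.0], [[0, 0, 0], [0, 0, 0], 1.0]], force=30)

```text
clock: 5.82
tool_pos: [0.537, -0.1793, 0.0567]
eef_rot: [-0.177, 0.685, 0.177, 0.685]
contact_force: [-0.0, 0.9, -1.3]
opening: 0.158
```

```bash
python3 -c "
from h import *
report()"
```

```text
t 5.8167 pos [ 0.537  -0.1793  0.0567] yaw y 118.92 down [-1.e-04 -1.e-04 -1.e+00] q7 1.319 F [-0.03  0.89 -1.26] M [ 0.12 -0.11  0.  ] op 13.93
```

>>> drive_tool(deltas=[[[0, 0, 0], [-1, 0, 0], 1.0], [[0, 0, 0], [-2, 0, 0], 1.0], [[0, 0, 0], [-3, 0, 0], 1.0], [[0, 0, 0], [-3, 0, 0], 1.0], [[0, 0, 0], [-3, 0, 0], 1.0], [[0, 0, 0], [-3, 0, 0], 1.0], [[0, 0, 0], [-3, 0, 0], 1.0], [[0, 0, 0], [-1, 0, 0], 1.0], [[0, 0, 0], [0, 0, 0], 1.0], [[0, 0, 0], [0, 0, 0], 1.0]])

```text
clock: 6.65
tool_pos: [0.5365, -0.1797, 0.2462]
eef_rot: [-0.177, 0.685, 0.176, 0.684]
contact_force: [-0.7, 0.2, -2.4]
opening: 0.154
```

```bash
python3 -c "
from h import *
to([.615,.16,.245])"
```

```text
t 6.65 pos [ 0.5365 -0.1797  0.2462] yaw y 118.9 down [-7.e-04 -9.e-04 -1.e+00] q7 1.576 F [-0.7   0.16 -2.36] M [ 0.04 -0.13  0.05] op 13.52
shift cm [ 0.09 25.95 23.29]
```

>>> drive_tool(deltas=[[[0, 0, 0], [0, 2.6, 2.33], 1.0], [[0, 0, 0], [0, 2.6, 2.33], 1.0], [[0, 0, 0], [0, 2.6, 2.33], 1.0], [[0, 0, 0], [0, 2.6, 2.33], 1.0], [[0, 0, 0], [0, 2.6, 2.33], 1.0], [[0, 0, 0], [0, 2.6, 2.33], 1.0], [[0, 0, 0], [0, 2.6, 2.33], 1.0], [[0, 0, 0], [0, 2.6, 2.33], 1.0], [[0, 0, 0], [0, 2.6, 2.33], 1.0], [[5, 0, 0], [0, 2.6, 2.33], 1.0], [[5, 0, 0], [0, 0, 0], 1.0], [[5, 0, 0], [0, 0, 0], 1.0]])

```text
clock: 7.65
tool_pos: [0.6137, 0.164, 0.2439]
eef_rot: [-0.086, 0.703, 0.086, 0.7]
contact_force: [-0.5, -0.3, -2.1]
opening: 0.157
```

>>> drive_tool(deltas=[[[0, 0, 0], [0, 0, 0], 1], [[0, 0, 0], [0, 0, 0], 1], [[0, 0, 0], [0, 0, 0], 1]])

```text
clock: 7.9
tool_pos: [0.6149, 0.1599, 0.2452]
eef_rot: [-0.087, 0.703, 0.086, 0.701]
contact_force: [-0.1, 1.2, -1.2]
opening: 0.161
```

```bash
python3 - <<'E'
from h import *
report()
st,s=snap('wrist','w3.png'); np.save('w3.npy',s['color'][:,:,::-1])
print(proj(st,s,[.533,.140,.119]))
E
```

```text
t 7.9 pos [0.6149 0.1599 0.2452] yaw y 104.0 down [-0.0021 -0.0015 -1.    ] q7 0.891 F [-0.15  1.21 -1.16] M [ 0.11 -0.12  0.  ] op 14.13
(np.float64(324.9167642488946), np.float64(113.3304342847752))
```

View pics/w3.png

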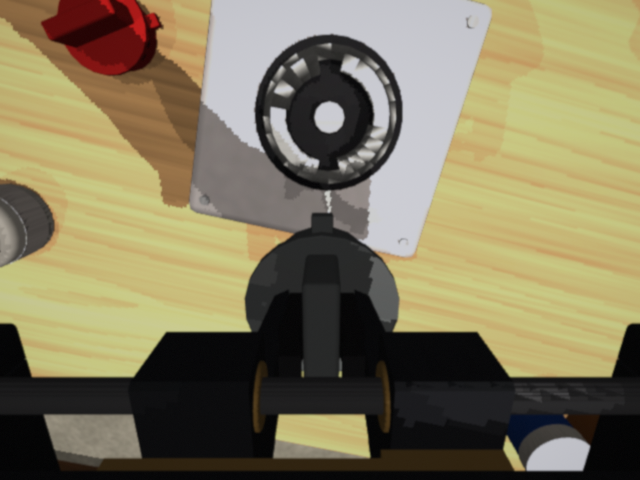

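The collar is at (329,112). Its bore is centred near (329,116), the white seat is at (329,117), and the notches sit at about (329,62) and (328,162). I'll fit the seat and bore numerically and enlarge that area.

```bash
python3 - <<'E'
from h import *
st,s=snap('wrist'); im=np.load('w3.npy'); g=cv2.cvtColor(im,cv2.COLOR_BGR2GRAY)
m=(g>150).astype(np.uint8); n,l,stt,c=cv2.connectedComponentsWithStats(m)
i=l[117,329]; print(stt[i],c[i]); seat=onz(st,s,*c[i],.105); print('seat',seat, 'diam',stt[i,2:4]*(.245+.136-.105)/366)
# outer dark ring
k=(g<60).astype(np.uint8); k[200:]=0; k[:, :245]=0; k[:,415:]=0
C=max(cv2.findContours(k,0,1)[0],key=cv2.contourArea); e=cv2.fitEllipse(C); print('outer',e, onz(st,s,*e[0],.119),onz(st,s,*e[0],.085))
M=R.from_quat(st['eef_rot']).as_matrix()
# polar unwrap of plane z=.119 about estimated centre: columns world yaw, rows radius
def unwrap(c0,z):
    out=np.zeros((60,720,3),np.uint8)
    mp=np.zeros((60,720,2),np.float32)
    for a in range(720):
        for q in range(60):
            rr=.020+q*.0005; t=np.radians(a/2-90)
            mp[q,a]=proj(st,s,[c0[0]+rr*np.cos(t),c0[1]+rr*np.sin(t),z])
    return cv2.remap(im,mp[...,0],mp[...,1],cv2.INTER_LINEAR)
U=unwrap(seat,.119); U=cv2.resize(U,(720,180))
big=cv2.resize(im[35:195,250:410],(480,480),interpolation=cv2.INTER_CUBIC)
o=np.zeros((590,720,3),np.uint8); o[:400,:400]=cv2.resize(big,(400,400)); o[405:585]=U
for a in range(0,720,40): cv2.line(o,(a,400),(a,405 if a%180 else 412),(0,255,255),1)
cv2.imwrite('pics/c3.png',cv2.convertScaleAbs(o,alpha=1.5))
E
```

```text
[315 102  29  31 701] [328.91726106 116.78887304]
seat [0.53465404 0.14359631 0.105     ] diam [0.02186885 0.02337705]
outer ((328.2255554199219, 112.39872741699219), (144.93927001953125, 153.82667541503906), 4.963853359222412) [0.53209914 0.14218434 0.119     ] [0.53158574 0.14266046 0.085     ]
```

View pics/c3.png

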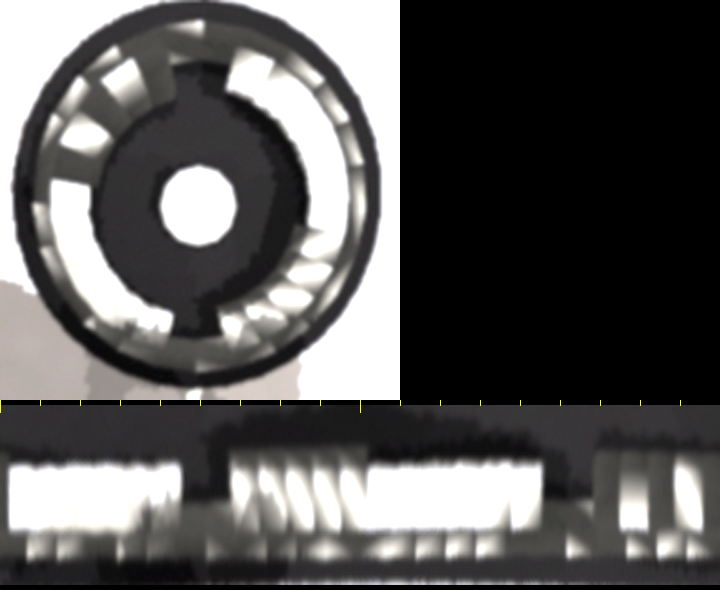

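```bash
python3 - <<'E'
from h import *
st,M=report(); _,s=snap('wrist')
# held cartridge: predicted vs seen lug tip upper edge; seen (321,213)
T=st['tool_pos']
for dz in (-.003,0,.003):
    print(dz,proj(st,s,T+M@np.array([.0565-.016,0,-.0375+dz])),proj(st,s,T+M@np.array([-.0175,0,-.028+dz])))
to([.5345,.1435,.195])
E
```

```text
t 8.0 pos [0.6152 0.1601 0.2459] yaw y 103.94 down [-1.1e-03 -6.0e-04 -1.0e+00] q7 0.89 F [ 0.48 -0.02 -1.33] M [ 0.05 -0.11  0.01] op 13.75
-0.003 (np.float64(325.07854958977697), np.float64(205.06199834909708)) (np.float64(326.61705276536503), np.float64(269.38166810559983))
0 (np.float64(325.0627675948976), np.float64(210.97035270310298)) (np.float64(326.5836389201547), np.float64(277.18443200192917))
0.003 (np.float64(325.0471503804216), np.float64(216.81701770656605)) (np.float64(326.5507127076233), np.float64(284.8733244585343))
t 8.05 pos [0.6153 0.1602 0.2462] yaw y 103.93 down [-7.e-04 -4.e-04 -1.e+00] q7 0.89 F [ 0.2   0.17 -1.99] M [ 0.06 -0.15  0.01] op 13.77
shift cm [ 5.13  0.32 -8.24]
```

```bash
python3 - <<'E'
from h import *
st,s=snap('wrist'); print(np.array(s['tool_from_camera']),s['cx'],s['cy'],s['fov_y'])
M=R.from_quat(st['eef_rot']).as_matrix()
print(proj(st,s,st['tool_pos']+M@np.array([.0405,0,-.0375])))
E
```

```text
[[ 2.03290906e-04  3.17838628e-01 -9.48144802e-01 -1.36190624e-01]
 [ 9.99999714e-01  6.25893417e-04  4.24222072e-04 -1.83232543e-03]
 [ 7.28271751e-04 -9.48144617e-01 -3.17838409e-01 -8.20693991e-02]
 [ 0.00000000e+00  0.00000000e+00  0.00000000e+00  1.00000000e+00]] 321.2327742761486 238.9753422594512 66.50304418864779
(np.float64(325.06193219688305), np.float64(210.96832996606105))
```

>>> drive_tool(deltas=[[[0.5, 0, 0], [0, 0.17, -2.1], 1], [[0, 0, 0], [0, 0.17, -2.1], 1], [[0, 0, 0], [0, 0.17, -2.1], 1], [[0, 0, 0], [0, 0, -2.04], 1], [[0, 0, 0], [2, 0, 0], 1], [[0, 0, 0], [2, 0, 0], 1], [[0, 0, 0], [1, 0, 0], 1], [[0, 0, 0], [0, 0, 0], 1], [[0, 0, 0], [0, 0, 0], 1], [[0, 0, 0], [0, 0, 0], 1]])

```text
clock: 8.93
tool_pos: [0.5337, 0.147, 0.1976]
eef_rot: [-0.082, 0.702, 0.083, 0.703]
contact_force: [-0.1, 0.3, -1.6]
opening: 0.152
```

```bash
python3 - <<'E'
from h import *
to([.5345,.1435,.187])
for i in range(3):
    st,s=snap('wrist'); print(np.array(s['tool_from_camera'])[:3,3])
cv2.imwrite('pics/w4.png',s['color'][:,:,::-1])
E
```

```text
t 8.9333 pos [0.5337 0.147  0.1976] yaw y 103.41 down [ 0.0013  0.0011 -1.    ] q7 0.705 F [-0.07  0.26 -1.62] M [ 0.13 -0.12  0.01] op 13.41
shift cm [ 1.06 -0.36 -0.  ]
[-0.13618943 -0.00181946 -0.0820501 ]
[-0.13618884 -0.0018195  -0.08204962]
[-0.13618854 -0.00181968 -0.08204958]
```

View pics/w4.png

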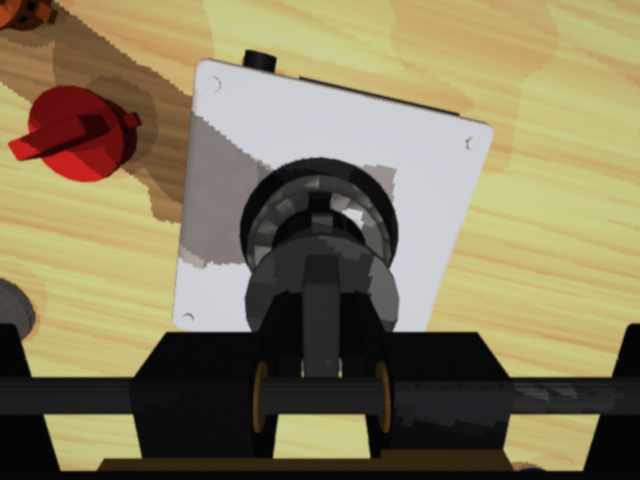

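>>> drive_tool(deltas=[[[0, 0, 0], [0.5, -0.14, 0], 1], [[0, 0, 0], [0.8, 0, 0], 1], [[0, 0, 0], [0.5, 0, 0], 1], [[0, 0, 0], [0, 0, 0], 1], [[0, 0, 0], [0, 0, 0], 1], [[0, 0, 0], [0, 0, 0], 1]])

```text
clock: 9.58
tool_pos: [0.5333, 0.1452, 0.1786]
eef_rot: [-0.083, 0.702, 0.083, 0.702]
contact_force: [-0.2, -0.0, -2.4]
opening: 0.157
```

```bash
python3 - <<'E'
from h import *
to([.5345,.1435,.187])
E
```

```text
t 9.5833 pos [0.5333 0.1452 0.1786] yaw y 103.43 down [-1.e-04  1.e-04 -1.e+00] q7 0.682 F [-0.24 -0.05 -2.43] M [ 0.03 -0.14 -0.  ] op 13.84
shift cm [-0.84 -0.19  0.07]
```

Now a slow descent, reading the force as it goes.

>>> drive_tool(deltas=[[[0, 0, 0], [0.2, 0, 0], 1], [[0, 0, 0], [0.2, 0, 0], 1], [[0, 0, 0], [0.2, 0, 0], 1], [[0, 0, 0], [0, 0, 0], 1], [[0, 0, 0], [0, 0, 0], 1]])

```text
clock: 10.0
tool_pos: [0.5333, 0.145, 0.1726]
eef_rot: [-0.083, 0.702, 0.083, 0.702]
contact_force: [-0.2, 0.1, -1.0]
opening: 0.155
```

>>> drive_tool(deltas=[[[0, 0, 0], [0.15, 0, 0], 1], [[0, 0, 0], [0.15, 0, 0], 1], [[0, 0, 0], [0, 0, 0], 1], [[0, 0, 0], [0, 0, 0], 1]])

```text
clock: 10.33
tool_pos: [0.5334, 0.145, 0.1696]
eef_rot: [-0.083, 0.702, 0.083, 0.702]
contact_force: [-0.5, 0.4, -1.7]
opening: 0.158
```

```bash
python3 - <<'E'
from h import *
to([.5345,.1435,.1675])
E
```

```text
t 10.3333 pos [0.5334 0.145  0.1696] yaw y 103.41 down [-1.e-04 -1.e-04 -1.e+00] q7 0.669 F [-0.51  0.41 -1.7 ] M [ 0.13 -0.13 -0.03] op 13.91
shift cm [ 0.21 -0.17  0.08]
```

>>> drive_tool(deltas=[[[0, 0, 0], [0.1, 0, 0], 1], [[0, 0, 0], [0.1, 0, 0], 1], [[0, 0, 0], [0.1, 0, 0], 1], [[0, 0, 0], [0, 0, 0], 1], [[0, 0, 0], [0, 0, 0], 1]])

```text
clock: 10.75
tool_pos: [0.5334, 0.145, 0.1666]
eef_rot: [-0.083, 0.702, 0.083, 0.702]
contact_force: [0.3, -0.3, -1.0]
opening: 0.152
```

>>> drive_tool(deltas=[[[0, 0, 0], [0.1, 0, 0], 1], [[0, 0, 0], [0.1, 0, 0], 1], [[0, 0, 0], [0, 0, 0], 1], [[0, 0, 0], [0, 0, 0], 1]])

```text
clock: 11.08
tool_pos: [0.5334, 0.145, 0.1647]
eef_rot: [-0.083, 0.702, 0.083, 0.702]
contact_force: [0.4, 0.4, -2.2]
opening: 0.155
```

```bash
python3 - <<'E'
from h import *
to([.5345,.1435,.1675])
E
```

```text
t 11.0833 pos [0.5334 0.145  0.1647] yaw y 103.42 down [-0.e+00 -1.e-04 -1.e+00] q7 0.662 F [ 0.39  0.38 -2.19] M [ 0.06 -0.17 -0.03] op 13.64
shift cm [-0.28 -0.17  0.08]
```

>>> drive_tool(deltas=[[[0, 0, 0], [0.15, 0, 0], 1], [[0, 0, 0], [0.15, 0, 0], 1], [[0, 0, 0], [0.15, 0, 0], 1], [[0, 0, 0], [0.15, 0, 0], 1], [[0, 0, 0], [0, 0, 0], 1], [[0, 0, 0], [0, 0, 0], 1]])

```text
clock: 11.58
tool_pos: [0.5335, 0.1451, 0.1589]
eef_rot: [-0.083, 0.702, 0.083, 0.702]
contact_force: [-0.9, -1.4, 2.6]
opening: 0.16
```

>>> drive_tool(deltas=[[[0, 0, 0], [0.15, 0, 0], 1], [[0, 0, 0], [0.15, 0, 0], 1], [[0, 0, 0], [0.15, 0, 0], 1], [[0, 0, 0], [0.15, 0, 0], 1], [[0, 0, 0], [0.15, 0, 0], 1], [[0, 0, 0], [0, 0, 0], 1], [[0, 0, 0], [0, 0, 0], 1]])

```text
clock: 12.17
tool_pos: [0.5335, 0.1451, 0.1513]
eef_rot: [-0.083, 0.702, 0.083, 0.702]
contact_force: [-0.1, -0.8, 4.7]
opening: 0.157
```

```bash
python3 - <<'E'
from h import *
to([.5345,.1435,.147])
E
```

```text
t 12.1667 pos [0.5335 0.1451 0.1513] yaw y 103.42 down [ 3.e-04  1.e-04 -1.e+00] q7 0.642 F [-0.09 -0.84  4.68] M [-0.07 -0.02  0.01] op 13.79
shift cm [ 0.43 -0.18  0.06]
```

>>> drive_tool(deltas=[[[0, 0, 0], [0.1, 0, 0], 1], [[0, 0, 0], [0.1, 0, 0], 1], [[0, 0, 0], [0.1, 0, 0], 1], [[0, 0, 0], [0, 0, 0], 1], [[0, 0, 0], [0, 0, 0], 1]])

```text
clock: 12.58
tool_pos: [0.5335, 0.1451, 0.1484]
eef_rot: [-0.083, 0.702, 0.083, 0.702]
contact_force: [-0.5, -1.0, 6.0]
opening: 0.156
```

>>> drive_tool(deltas=[[[0, 0, 0], [0.1, 0, 0], 1], [[0, 0, 0], [0.04, 0, 0], 1], [[0, 0, 0], [0, 0, 0], 1], [[0, 0, 0], [0, 0, 0], 1]])

```text
clock: 12.92
tool_pos: [0.5335, 0.1451, 0.1471]
eef_rot: [-0.083, 0.702, 0.083, 0.702]
contact_force: [-1.2, -0.9, 5.8]
opening: 0.153
```

```bash
python3 - <<'E'
from h import *
report()
E
```

```text
t 12.9167 pos [0.5335 0.1451 0.1471] yaw y 103.42 down [ 4.e-04  1.e-04 -1.e+00] q7 0.636 F [-1.25 -0.91  5.78] M [-0.17  0.16 -0.05] op 13.48
```

>>> drive_tool(deltas=[[[3, 0, 0], [0, 0, 0], 1], [[3, 0, 0], [0, 0, 0], 1], [[3, 0, 0], [0, 0, 0], 1], [[3, 0, 0], [0, 0, 0], 1], [[3, 0, 0], [0, 0, 0], 1], [[0, 0, 0], [0, 0, 0], 1]])

```text
clock: 13.42
tool_pos: [0.5336, 0.1453, 0.1473]
eef_rot: [0.011, 0.707, -0.01, 0.707]
contact_force: [-1.1, 0.2, 5.5]
opening: 0.159
```

```bash
python3 - <<'E'
from h import *
report()
E
```

```text
t 13.4167 pos [0.5336 0.1453 0.1473] yaw y 88.3 down [ 1.e-03  2.e-04 -1.e+00] q7 0.414 F [-1.09  0.15  5.53] M [-0.04  0.07  0.01] op 13.97
```

>>> drive_tool(deltas=[[[4, 0, 0], [0, 0, 0], 1], [[4, 0, 0], [0, 0, 0], 1], [[4, 0, 0], [0, 0, 0], 1], [[4, 0, 0], [0, 0, 0], 1], [[4, 0, 0], [0, 0, 0], 1], [[4, 0, 0], [0, 0, 0], 1], [[4, 0, 0], [0, 0, 0], 1], [[4, 0, 0], [0, 0, 0], 1], [[4, 0, 0], [0, 0, 0], 1], [[4, 0, 0], [0, 0, 0], 1], [[4, 0, 0], [0, 0, 0], 1], [[0, 0, 0], [0, 0, 0], 1]])

```text
clock: 14.42
tool_pos: [0.5338, 0.1457, 0.1474]
eef_rot: [0.275, 0.651, -0.274, 0.652]
contact_force: [-0.9, 0.1, 5.5]
opening: 0.153
```

```bash
python3 - <<'E'
from h import *
report()
E
```

```text
t 14.4167 pos [0.5338 0.1457 0.1474] yaw y 44.27 down [ 1.5e-03  8.0e-04 -1.0e+00] q7 -0.2 F [-0.87  0.07  5.46] M [0.08 0.09 0.01] op 13.43
```

>>> drive_tool(deltas=[[[4, 0, 0], [0, 0, 0], 1], [[4, 0, 0], [0, 0, 0], 1], [[4, 0, 0], [0, 0, 0], 1], [[3, 0, 0], [0, 0, 0], 1], [[3, 0, 0], [0, 0, 0], 1], [[3, 0, 0], [0, 0, 0], 1], [[0, 0, 0], [0, 0, 0], 1]])

```text
clock: 15.0
tool_pos: [0.5339, 0.1456, 0.1473]
eef_rot: [0.389, 0.59, -0.388, 0.591]
contact_force: [0.2, 0.2, 6.2]
opening: 0.151
```

>>> drive_tool(deltas=[[[1.5, 0, 0], [0, 0, 0], 1], [[1.5, 0, 0], [0, 0, 0], 1], [[1, 0, 0], [0, 0, 0], 1], [[0, 0, 0], [0, 0, 0], 1]])

```text
clock: 15.33
tool_pos: [0.534, 0.1456, 0.1473]
eef_rot: [0.409, 0.577, -0.408, 0.577]
contact_force: [-0.2, -0.2, 5.7]
opening: 0.157
```

```bash
python3 - <<'E'
from h import *
report()
E
```

```text
t 15.3333 pos [0.534  0.1456 0.1473] yaw y 19.39 down [ 1.6e-03  8.0e-04 -1.0e+00] q7 -0.525 F [-0.24 -0.19  5.66] M [-0.    0.01  0.03] op 13.78
```

>>> drive_tool(deltas=[[[1, 0, 0], [0, 0, 0], 1], [[1, 0, 0], [0, 0, 0], 1], [[0, 0, 0], [0, 0, 0], 1]])

```text
clock: 15.58
tool_pos: [0.534, 0.1456, 0.1473]
eef_rot: [0.419, 0.57, -0.418, 0.57]
contact_force: [0.5, 0.4, 6.3]
opening: 0.154
```

```bash
python3 - <<'E'
from h import *
report()
E
```

```text
t 15.5833 pos [0.534  0.1456 0.1473] yaw y 17.39 down [ 1.7e-03  9.0e-04 -1.0e+00] q7 -0.55 F [0.49 0.44 6.26] M [ 0.01 -0.02  0.02] op 13.52
```

>>> drive_tool(deltas=[[[1, 0, 0], [0, 0, 0], 1], [[0.5, 0, 0], [0, 0, 0], 1], [[0, 0, 0], [0, 0, 0], 1]])

```text
clock: 15.83
tool_pos: [0.5341, 0.1455, 0.1473]
eef_rot: [0.427, 0.564, -0.425, 0.565]
contact_force: [-0.7, 0.1, 5.7]
opening: 0.155
```

```bash
python3 - <<'E'
from h import *
report()
E
```

```text
t 15.8333 pos [0.5341 0.1455 0.1473] yaw y 15.92 down [ 1.7e-03  8.0e-04 -1.0e+00] q7 -0.569 F [-0.73  0.06  5.67] M [-0.05  0.01  0.03] op 13.62
```

>>> drive_tool(deltas=[[[1, 0, 0], [0, 0, 0], 1], [[0, 0, 0], [0, 0, 0], 1]])

```text
clock: 16.0
tool_pos: [0.5338, 0.1455, 0.1472]
eef_rot: [0.431, 0.561, -0.43, 0.561]
contact_force: [-0.0, -0.8, 6.6]
opening: 0.156
```

```bash
python3 - <<'E'
from h import *
report()
E
```

```text
t 16.0 pos [0.5338 0.1455 0.1472] yaw y 14.93 down [ 1.3e-03  6.0e-04 -1.0e+00] q7 -0.582 F [-0.   -0.79  6.56] M [-0.09  0.05  0.16] op 13.75
```

>>> drive_tool(deltas=[[[1, 0, 0], [0, 0, 0], 1], [[0, 0, 0], [0, 0, 0], 1]])

```text
clock: 16.17
tool_pos: [0.5334, 0.1455, 0.1472]
eef_rot: [0.436, 0.557, -0.435, 0.557]
contact_force: [-1.9, -0.4, 7.9]
opening: 0.155
```

```bash
python3 - <<'E'
from h import *
report()
E
```

```text
t 16.1667 pos [0.5334 0.1455 0.1472] yaw y 13.94 down [ 6.e-04  3.e-04 -1.e+00] q7 -0.594 F [-1.89 -0.44  7.87] M [-0.02  0.25  0.2 ] op 13.62
```

The end stop came at about 15°, with the moment rising to 0.2 N m. I'll back off 2° and ease up with the spring, then release.

>>> drive_tool(deltas=[[[-1, 0, 0], [0, 0, 0], 1], [[-1, 0, 0], [0, 0, 0], 1], [[0, 0, 0], [-0.1, 0, 0], 1], [[0, 0, 0], [-0.1, 0, 0], 1], [[0, 0, 0], [-0.1, 0, 0], 1], [[0, 0, 0], [-0.1, 0, 0], 1], [[0, 0, 0], [0, 0, 0], 1], [[0, 0, 0], [0, 0, 0], 1]])

```text
clock: 16.83
tool_pos: [0.5335, 0.1455, 0.1511]
eef_rot: [0.426, 0.564, -0.426, 0.564]
contact_force: [-0.8, 0.7, 5.1]
opening: 0.157
```

```bash
python3 - <<'E'
from h import *
report()
E
```

```text
t 16.8333 pos [0.5335 0.1455 0.1511] yaw y 15.93 down [ 5.e-04  7.e-04 -1.e+00] q7 -0.565 F [-0.76  0.71  5.08] M [0.04 0.2  0.02] op 13.83
```

>>> drive_tool(deltas=[[[0, 0, 0], [-0.1, 0, 0], 1], [[0, 0, 0], [-0.05, 0, 0], 1], [[0, 0, 0], [0, 0, 0], 1], [[0, 0, 0], [0, 0, 0], 1]])

```text
clock: 17.17
tool_pos: [0.5335, 0.1454, 0.1524]
eef_rot: [0.426, 0.564, -0.426, 0.564]
contact_force: [-2.1, 1.2, 4.2]
opening: 0.153
```

```bash
python3 - <<'E'
from h import *
report()
E
```

```text
t 17.1667 pos [0.5335 0.1454 0.1524] yaw y 15.93 down [ 4.e-04  6.e-04 -1.e+00] q7 -0.563 F [-2.07  1.2   4.19] M [0.26 0.11 0.  ] op 13.45
```

At 23.1 mm below the mouth the spring still pushes up, so the lugs have entered the pocket. Now I release and retreat straight up.

>>> drive_tool(deltas=[[[0, 0, 0], [0, 0, 0], 2.5], [[0, 0, 0], [0, 0, 0], 3.5], [[0, 0, 0], [0, 0, 0], 4.5], [[0, 0, 0], [0, 0, 0], 4.5], [[0, 0, 0], [0, 0, 0], 4.5], [[0, 0, 0], [0, 0, 0], 4.5]])

```text
clock: 17.67
tool_pos: [0.5333, 0.1448, 0.1522]
eef_rot: [0.426, 0.564, -0.426, 0.564]
contact_force: [-0.5, 0.1, -0.0]
opening: 0.51
```

>>> drive_tool(deltas=[[[0, 0, 0], [-0.8, 0, 0], 4.5], [[0, 0, 0], [-1.5, 0, 0], 4.5], [[0, 0, 0], [-2.5, 0, 0], 4.5], [[0, 0, 0], [-2.5, 0, 0], 4.5], [[0, 0, 0], [-2.5, 0, 0], 4.5], [[0, 0, 0], [-2.5, 0, 0], 4.5], [[0, 0, 0], [0, 0, 4.0], 4.5], [[0, 0, 0], [0, 0, 3.0], 4.5], [[0, 0, 0], [0, 0, 0], 4.5], [[0, 0, 0], [0, 0, 0], 4.5]])

```text
clock: 18.5
tool_pos: [0.5529, 0.0753, 0.2757]
eef_rot: [0.427, 0.563, -0.428, 0.564]
contact_force: [0.1, 0.9, -0.2]
opening: 0.506
```

```bash
python3 - <<'E'
from h import *
report()
st,s=snap('wrist'); st2,s2=snap('scene')
a=s['color'][:,:,::-1]; 
f=240/np.tan(np.radians(s['fov_y'])/2)
b=cv2.resize(s2['color'][250:400,330:490,::-1],(400,375),interpolation=cv2.INTER_CUBIC)
o=np.zeros((480,800,3),np.uint8); o[:300,:400]=cv2.resize(a,(400,300)); o[:375,400:]=b
cv2.imwrite('pics/fin.png',o)
for h in (.011,.014,.023): # bar top centre expected in scene crop coordinates
    for q in (-.028,.028):
        t=np.radians(-74); p=proj(st2,s2,[.534+q*np.cos(t),.145+q*np.sin(t),.119+h+.037]); print(h,q,'scene',np.round(p,1),'crop',400+(p[0]-330)*2.5,(p[1]-250)*2.5)
E
```

```text
t 18.5 pos [0.5529 0.0753 0.2757] yaw y 15.65 down [ 3.0e-04 -1.1e-03 -1.0e+00] q7 -0.319 F [ 0.1   0.88 -0.22] M [-0.01 -0.1   0.06] op 44.51
0.011 -0.028 scene [430.9 301.8] crop 652.3692633106566 129.46321828536327
0.011 0.028 scene [399.5 286.2] crop 573.8297189238693 90.41316794339565
0.014 -0.028 scene [431.2 300.3] crop 653.0002315595794 125.81001785914495
0.014 0.028 scene [399.7 284.7] crop 574.2591848437957 86.80246140365114
0.023 -0.028 scene [432.  295.9] crop 654.9111450376661 114.74614904398607
0.023 0.028 scene [400.2 280.3] crop 575.5593962622518 75.87101922431629
```

View pics/fin.png

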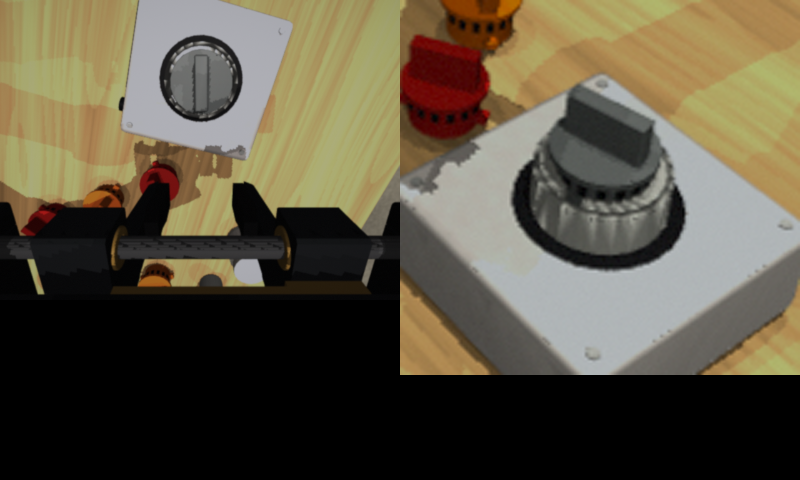

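```bash
python3 -c "
from h import *
report(); print(r.finish_job())"
```

```text
t 18.6 pos [0.5522 0.0786 0.2757] yaw y 15.96 down [ 0.     0.001 -1.   ] q7 -0.319 F [-0.16 -0.03 -1.12] M [-0.01 -0.07 -0.03] op 45.11
the job is handed in; nothing more can be done
None
```

I fitted the grey cartridge into the socket, turned it to its end stop, let go and handed the job in at 18.6 s. The hand-in reports no verdict, so whether it passed isn't known.

- **Fit:** I gripped the bar, lined the lugs up with the notches seen at a yaw of about 13.5°, and pushed in to about 28.4 mm below the mouth. Net vertical force never read above about 8 N.
- **Twist:** I turned it clockwise until the end stop was felt at about 88°, where the moment rose to 0.2 N m. I then backed off 2° and eased up with the spring.
- **Lock check by feel:** The tool rose freely to where the underside is 23.1 mm below the mouth. That is above the 26 mm level an incompletely turned cartridge would stay at, so the lugs should be in the pocket.
- **Last pictures:** The cartridge looked upright and centred in the collar, with the gripper clear of everything. The bar sat where the 14 mm locked height predicts. The camera alone could hardly tell 14 mm from 11 mm, only about 1.5 px apart, so the lock rests mainly on the force and height readings.
- **Other objects:** I kept the arm clear of the jar, can and tape roll and felt no contact, but did not re-measure where they stand.
- **Disagreements:**
  - The top and wrist cameras differed by about 5 mm on where the cartridge stood. I used the closer wrist view, and the grasp agreed with it.
  - The wrist calibration's sideways offset was also off by about 2 mm. I corrected for it using the held cartridge in the image before inserting.

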